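# Release the safety tab and lift the toolbox hasp

### The job

Unlatch the larger of the two blue steel toolboxes on the bench: first slide its safety tab fully back, off the end of the hasp, then swing the hasp up on its hinge to nearly upright and leave it standing there by itself. Do not force the hasp while the tab still holds it, and leave the catch of the smaller toolbox locked.

Things in the scene. Friction and masses are not known exactly. Their poses are not given: they have to be found in the camera images.
- toolbox: The LARGER blue steel toolbox, 260 (x) x 190 (y) x 120 mm high, fixed; origin at the centre of its underside, z up. Hasp and tab lie in line along x on the middle of its flat lid: hinge at x = -65, hasp block at x = 5, tab knob at x = 45 to 48 mm. Beside the tab, guides reach 9 mm above the lid; a bridge over its tongue at x = 30 reaches 16.5 mm.
- tab_knob (a point): Larger toolbox's safety tab: a steel slide with an upright knob, 12 (x) x 16 (y) x 34 mm tall. Point on its mid-plane, 14 mm below its top, 32.5 mm above the lid; axes as the toolbox. Slides 28 mm along +x from the locked stop to release; starts at 0 to 3 mm, takes about 3 N, stays where left. Locked, its tongue lies over the last 5 to 8 mm of the hasp.
- hasp_grip (a point): Larger toolbox's hasp: flat steel strap 90 x 22 x 5 mm along x, with an upright grip block 16 (x) x 24 (y) x 42 mm tall. Point on the block's mid-plane, 14.5 mm below its top, 33.5 mm above the lid. Axes turn with the hasp; hinge axis along y through (-70, 0, -30) mm. Swings up and back towards -x, 0 (flat) to 1.75 rad; takes about 3 N, stiff hinge stays where left.
- small_tab_knob (a point): The same point on the identical safety tab of the SMALLER blue toolbox (190 x 130 x 85 mm high, fixed). A bystander: leave it.
- small_hasp_grip (a point): The same point on the identical hasp of the SMALLER toolbox. A bystander: leave it.
Not all that is in view belongs to the job. What is shaped like the part that bears small_tab_knob but black or white is not meant.

How it is judged (in metres and radians):
On the way:
1. the larger toolbox's safety tab is slid back at least 14 mm while its hasp still lies flat (within 0.15 rad) (distance of tab_knob from where it was at the start of the episode above 0.014 m and angle between hasp_grip's own z axis and vertical below 0.15 rad), for 0.2 s.
At the end, for the whole second after the job is handed in: The larger toolbox's safety tab stands at least 14 mm back from where it started and its hasp stands up by itself at more than 0.8 rad (46 degrees) from flat; the smaller toolbox's tab has moved less than 10 mm and its hasp lies flat within 0.15 rad (distance of tab_knob from where it was at the start of the episode above 0.014 m and angle between hasp_grip's own z axis and vertical above 0.8 rad and distance of small_tab_knob from where it was at the start of the episode below 0.01 m and angle between small_hasp_grip's own z axis and vertical below 0.15 rad); the robot touches nothing.
It fails at once if the larger toolbox's hasp is forced up past its tab (raised over 0.3 rad with the tab moved less than 4 mm) (angle between hasp_grip's own z axis and vertical above 0.3 rad and distance of tab_knob from where it was at the start of the episode below 0.004 m).
It fails at once if the smaller toolbox's catch is released (tab moved over 10 mm or hasp raised over 0.15 rad) (distance of small_tab_knob from where it was at the start of the episode above 0.01 m or angle between small_hasp_grip's own z axis and vertical above 0.15 rad).
It also fails if it takes over 43 s, if anything falls off the work surface, if the arm or the gripper's body presses on something with over 40 N, if the wrist force passes 120 N, or if a joint passes its speed limit or range.

### The arm

A 6-joint arm with a two-finger parallel gripper is mounted at the origin on the work surface. World frame = base frame: x ahead of the robot, y to its left, z up, the work surface at z = 0. Lengths are in m, angles in degrees, forces in N, time in s.
With the tool pointing down it reaches from about 0.325 to 0.775 m from the base axis. Payload 9.3 kg.
Tool frame: the origin (TCP) lies between the finger pads; the fingertips stand 25 mm ahead of it and the grasp point (between the pads) lies 6 mm ahead of it (bot.tip_reach is the distance from the TCP to the fingertips, in m); y points along the fingers, z is the direction in which the jaws open and shut, and the axes are right-handed (so a half turn about y gives the same grasp; the last joint's range is limited). The gripper opens to 85 mm and grips with 20 to 120 N. Pads are 22 mm wide; open, the fingers measure 114 mm over their backs; the gripper's body (76 mm by 85 mm) begins 54 mm behind the grasp point. The pads swing forward as they close: fully open they stand 13 mm farther back than shut.
Start: joints at [68.319, 14.817, 1.232, 76.415, 0, 81.257], TCP at [0.123, 0.536, 0.256] pointing down, gripper open.
Joint ranges: [-174.27, 174.27], [-52.1, 104.24], [-59.71, 78.15], [-110.17, 111.67], [-87.03, 83.33], [-180, 180]. Speed limits (degrees/s): [127.2, 127.2, 159.86, 180, 180, 180].

### API

Orientations are given as [roll, pitch, yaw] about the fixed x, y, z axes, in that order (R = Rz(yaw) Ry(pitch) Rx(roll)).
In Python, from rig import bot, claw, kinematics, state, vision gives the robot as it stands. Calls block until the motion is done:
- bot.move_to(position, orientation): joint-space move of the TCP to a pose.
- bot.movel(position, orientation=None, feed=0.15, max_force=None): straight line of the TCP; orientation=None keeps the orientation; feed is the mean speed in m/s. With max_force (N) it stops when the force on the tool has changed by that much, and returns True; else False.
- bot.movej(angles): joint-space move.
- claw.gripper_to(opening): finger opening in m; the grip force is fixed at half the most; returns when the fingers have stopped.
- bot.hold(seconds).
- kinematics.inverse_kinematics(position, orientation): joint angles nearest the present ones, or None.
- state(): the state.
- vision.read_camera(name): name is "scene" or "top" or "wrist"; returns the picture (420x560x3 uint8, blue, green, red); there is no depth.
- vision.camera_params(name): a dict with "camera_matrix" (3x3 intrinsics, pixels), "k1" (the pictures are not rectified: a ray, as slopes to the right and down, at radius r is drawn at 1 + k1 r^2 times it, then the intrinsics apply), "view" (4x4, takes a point from world to camera coordinates). Camera axes: x right, y down, z forward; pixel columns grow to the right and rows downward; lengths in m; the calibration is good to about 2 mm. A picture is of the moment at which its call begins: read the wrist's pose just before it. camera_params takes no time and is no camera call; for the wrist camera it gives the pose at the moment of the call.
A pose or a line that the arm cannot do raises bot.IKError and nothing moves.
- bot.close_job(): hands the job in, once; it reports no verdict.
The state is a dict: "time": time; "qpos": joint angles; "dq": joint speeds; "tau": joint torques, N m; "eef_pos": TCP position; "tcp_rot": TCP orientation; "wrist_force": force on the tool from outside, world axes, zero at the start; "wrist_torque": the same for the moment, N m; "finger_gap": finger opening in m.
Only numpy, scipy, OpenCV 4.12 (cv2) and the standard library are available. Lean on these libraries where they do the work, as an engineer would, in place of code of your own. Each camera call takes 0.05 s, during which the arm holds its last target.

## Working session

There is one attempt and no reset: what is moved stays moved. The work goes in short steps, each a Python script; the robot and the scene stay as the last script left them, time stands still between calls to the robot, and variables do not carry over. Pictures are saved under pics/ and viewed, and the job is handed in when it is done.

```bash
ls; mkdir -p pics
python3 - <<'E'
from rig import bot, claw, kinematics, state, vision
import cv2, numpy as np
np.set_printoptions(precision=4,suppress=True)
for n in ["scene","top","wrist"]:
    p=vision.camera_params(n); im=vision.read_camera(n)
    cv2.imwrite(f"pics/{n}0.png",im)
    print(n,p["camera_matrix"],p["k1"],p["view"])
print(state())
E
```

```text
pics
scene [[455.975    0.     288.9579]
 [  0.     455.975  199.4213]
 [  0.       0.       1.    ]] -0.15130095167020666 [[ 0.5273  0.8495 -0.0175 -0.3017]
 [ 0.676  -0.4319 -0.5971 -0.2015]
 [-0.5148  0.303  -0.802   1.3657]
 [ 0.      0.      0.      1.    ]]
top [[378.8798   0.     287.6501]
 [  0.     378.8798 214.5425]
 [  0.       0.       1.    ]] 0.003290166904844568 [[ 0.0236 -0.9997  0.0032  0.0376]
 [-0.9863 -0.0238 -0.1634  0.4888]
 [ 0.1634  0.0007 -0.9866  1.0009]
 [ 0.      0.      0.      1.    ]]
wrist [[302.8909   0.     279.7644]
 [  0.     302.8909 210.3713]
 [  0.       0.       1.    ]] -0.047924292687072476 [[ 0.2232  0.9748 -0.0022 -0.5491]
 [ 0.93   -0.2122  0.3001 -0.0397]
 [ 0.2921 -0.069  -0.9539  0.3808]
 [ 0.      0.      0.      1.    ]]
{'time': 0.15, 'qpos': array([68.3192, 14.8439,  1.2006, 76.4169,  0.0016, 81.2571]), 'dq': array([-0.0218, -0.1455,  0.1788,  0.0893,  0.0297, -0.1682]), 'tau': array([  0.003 , -55.597 ,  34.4662,   0.0113,  -0.0002,  -0.    ]), 'eef_pos': array([0.1231, 0.5359, 0.2558]), 'tcp_rot': array([-90.0592,   0.0107, -12.9379]), 'wrist_force': array([0.5447, 0.5069, 0.6831]), 'wrist_torque': array([-0.0163, -0.0545,  0.0371]), 'finger_gap': 0.08530766773842599}
```

View pics/scene0.png

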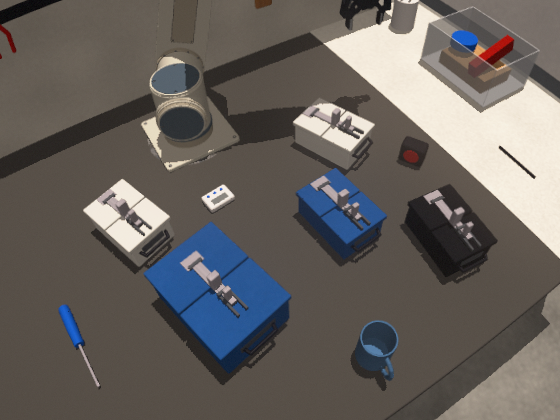

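View pics/top0.png

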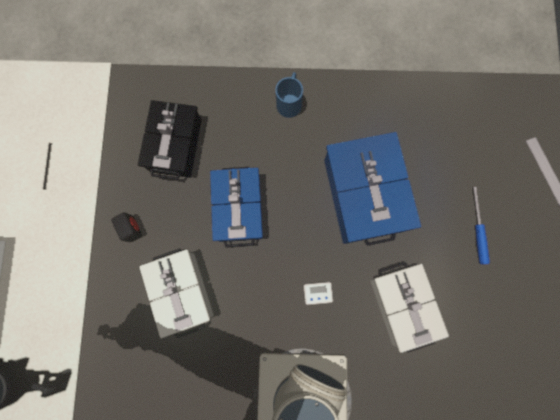

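View pics/wrist0.png

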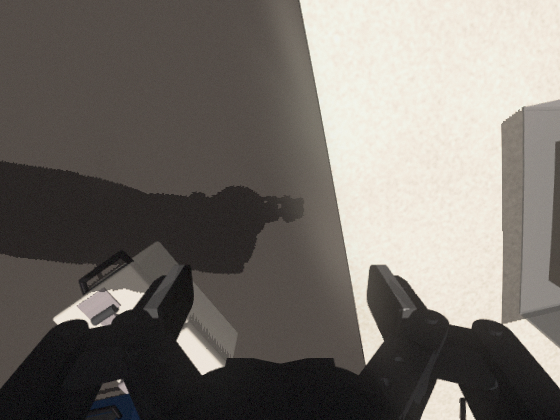

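The scene picture shows two blue toolboxes, the larger at about (217,295) and the smaller at about (340,213). In the top picture they are at (372,187) and (237,204). The white boxes at top (175,293) and (410,307) and the black one at (170,138) are distractors. The larger blue box is the target: its tab end points away from the robot (up in the top view) and its hinge end at (379,213) is nearer the robot. Next I'll confirm this in a crop and measure the lid.

```bash
cat > h.py <<'E'
import cv2, numpy as np
np.set_printoptions(precision=4,suppress=True)
def ray(p,uv):
    K=p["camera_matrix"];V=np.array(p["view"])
    d=np.array([(uv[0]-K[0,2])/K[0,0],(uv[1]-K[1,2])/K[1,1]])
    s=d.copy()
    for _ in range(20): s=d/(1+p["k1"]*(s@s))
    R=V[:3,:3];o=-R.T@V[:3,3]
    return o,R.T@np.array([s[0],s[1],1])
def plane(p,uv,z):
    o,d=ray(p,uv); return o+d*(z-o[2])/d[2]
def proj(p,X):
    V=np.array(p["view"]);K=p["camera_matrix"]
    c=V[:3,:3]@np.asarray(X)+V[:3,3]; s=c[:2]/c[2]; s=s*(1+p["k1"]*(s@s))
    return s*[K[0,0],K[1,1]]+[K[0,2],K[1,2]]
E
python3 - <<'E'
from h import *
from rig import vision
for n in ["top","scene"]:
    p=vision.camera_params(n); im=cv2.imread(f"pics/{n}0.png")
    hsv=cv2.cvtColor(im,cv2.COLOR_BGR2HSV)
    m=cv2.inRange(hsv,(100,140,90),(125,255,255))  # bright lid only
    m=cv2.morphologyEx(m,cv2.MORPH_CLOSE,np.ones((15,15),np.uint8))
    cs,_=cv2.findContours(m,cv2.RETR_EXTERNAL,cv2.CHAIN_APPROX_NONE)
    for c in sorted(cs,key=cv2.contourArea)[-2:]:
        w=np.array([plane(p,q[0].astype(float),0.12)[:2] for q in c],np.float32)
        q=cv2.minAreaRect(w); print(n,cv2.contourArea(c),cv2.boundingRect(c),q)
        if cv2.contourArea(c)>4500:
            w2=np.array([plane(p,a.astype(float),0.085)[:2] for a in c[:,0]],np.float32); 
        else:
            w2=np.array([plane(p,a.astype(float),0.085)[:2] for a in c[:,0]],np.float32); print(' as small',cv2.minAreaRect(w2))
im=cv2.imread("pics/top0.png")[115:255,310:435]; cv2.imwrite("pics/cropt.png",cv2.resize(im,None,fx=4,fy=4,interpolation=cv2.INTER_CUBIC))
im=cv2.imread("pics/scene0.png")[215:375,140:300]; cv2.imwrite("pics/crops.png",cv2.resize(im,None,fx=3.7,fy=3.7,interpolation=cv2.INTER_CUBIC))
E
```

```text
top 2935.5 (211, 168, 51, 72) ((0.5004247426986694, 0.18220803141593933), (0.18160603940486908, 0.12230397015810013), 5.477303981781006)
 as small ((0.5071782469749451, 0.18714918196201324), (0.18831662833690643, 0.126823291182518), 5.47730827331543)
top 6668.5 (327, 136, 92, 106) ((0.5545058846473694, -0.16635540127754211), (0.25436878204345703, 0.18701207637786865), 12.791036605834961)
scene 3195.0 (296, 168, 91, 76) ((0.5265678763389587, 0.17005708813667297), (0.18172498047351837, 0.12345173209905624), 5.251069068908691)
 as small ((0.507132351398468, 0.18713487684726715), (0.1892111450433731, 0.12853729724884033), 5.251062870025635)
scene 10096.5 (144, 222, 147, 138) ((0.5561795234680176, -0.16844652593135834), (0.2595212161540985, 0.18844982981681824), 12.814911842346191)
```

```bash
sleep 1
```

```text
(no output)
```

View pics/cropt.png

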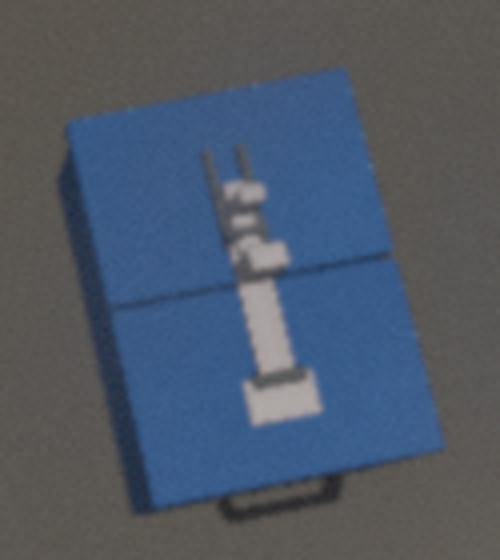

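View pics/crops.png

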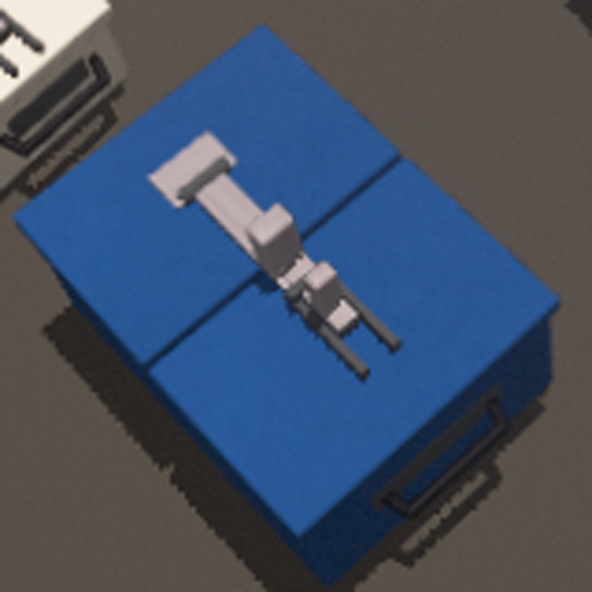

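Two views agree on the larger box: centre about (0.5555, -0.167), yaw 12.8°, and the lid measures 260×190. Its tab and guides are on the +x side. I'll overlay the predicted knob and block points and check the IK paths.

```bash
cat >> h.py <<'E'
from scipy.spatial.transform import Rotation as Ro
C=np.array([0.5553,-0.1674,0.0]); YAW=12.8
RB=Ro.from_euler('z',YAW,degrees=True).as_matrix()
LID=0.12
def W(x,y,z): return C+RB@np.array([x,y,z+LID*1000])/1000   # box mm above lid
def orient(th,flip=0):  # tool down, tilted with hasp by th
    R=RB@Ro.from_euler('y',-th).as_matrix()@Ro.from_euler('xyz',[-90,0,0],degrees=True).as_matrix()
    if flip: R=R@Ro.from_euler('y',180,degrees=True).as_matrix()
    return Ro.from_matrix(R).as_euler('xyz',degrees=True), R
def tcp(grasp,th,flip=0):
    o,R=orient(th,flip); return grasp-R[:,1]*0.006, o
def hasp(th):  # grip point in box mm at angle th
    a=np.arctan2(30,70)+th; r=np.hypot(30,70)
    return W(-65+r*np.cos(a),0,3.5+r*np.sin(a))
E
python3 - <<'E'
from h import *
from rig import vision,kinematics,state
for n,(x0,y0,x1,y1,f) in {"top":(310,115,435,255,4),"scene":(140,215,300,375,3.7)}.items():
    p=vision.camera_params(n); im=cv2.imread(f"pics/{n}0.png")[y0:y1,x0:x1]; im=cv2.resize(im,None,fx=f,fy=f,interpolation=cv2.INTER_CUBIC)
    def box(xc,w,d,zt,col):
        q=np.array([(proj(p,W(xc+sx*w/2,sy*d/2,zt))-[x0,y0]+.5)*f for sx,sy in[(-1,-1),(1,-1),(1,1),(-1,1)]])
        cv2.polylines(im,[q.round().astype(np.int32)],True,col,1)
    box(46.5,12,16,46.5,(0,255,0)); box(5,16,24,48,(0,0,255)); box(0,260,190,0,(0,255,255))
    cv2.imwrite(f"pics/ov_{n}.png",im)
for flip in(0,1):
  for nm,g,th in [("knob",W(46.5,0,35),0),("knobend",W(78,0,35),0),("above",W(60,0,110),0)]+[("hasp",hasp(t),k*t) for k in(1,.6) for t in(0,.4,.8,1.2,1.35)]:
    P,o=tcp(g,th,flip); q=kinematics.inverse_kinematics(P,o); print(flip,nm,P,o,q)
E
```

```text
0 knob [ 0.6006 -0.1571  0.161 ] [-90.    0.   12.8] [-22.396   23.9451   0.8231  66.878    0.     -35.196 ]
0 knobend [ 0.6314 -0.1501  0.161 ] [-90.    0.   12.8] [-20.7764  26.6105   5.24    68.6295   0.     -33.5764]
0 above [ 0.6138 -0.1541  0.236 ] [-90.    0.   12.8] [-21.6847  23.3745  10.9886  77.6141   0.     -34.4847]
0 hasp [ 0.5602 -0.1663  0.1595] [-90.    0.   12.8] [-24.7593  20.5961  -4.7314  64.6725   0.     -37.5593]
0 hasp [ 0.5411 -0.1706  0.1839] [-90.     -22.9183  12.8   ] [-33.8816   8.3624 -21.9896  43.4728  16.4586 -44.327 ]
0 hasp [ 0.5143 -0.1767  0.1988] [-90.     -45.8366  12.8   ] [-46.2831   1.2719 -39.0701  21.7781  37.9831 -49.3177]
0 hasp [ 0.4839 -0.1836  0.2018] [-90.     -68.7549  12.8   ] [-59.3766   4.0135 -56.273   -8.4998  62.5365 -48.4177]
0 hasp [ 0.4726 -0.1862  0.1997] [-90.     -77.3493  12.8   ] None
0 hasp [ 0.5602 -0.1663  0.1595] [-90.    0.   12.8] [-24.7593  20.5961  -4.7314  64.6725   0.     -37.5593]
0 hasp [ 0.542  -0.1704  0.1842] [-90.    -13.751  12.8  ] [-30.4229  11.851  -14.946   53.092    9.3688 -42.3923]
0 hasp [ 0.5158
[... 1104 characters left out ...]
4.0135 -56.273   -8.4998  62.5365 131.5823]
1 hasp [ 0.4726 -0.1862  0.1997] [ -90.       77.3493 -167.2   ] None
1 hasp [ 0.5602 -0.1663  0.1595] [ -90.     0.  -167.2] [-24.7593  20.5961  -4.7314  64.6725   0.     142.4407]
1 hasp [ 0.542  -0.1704  0.1842] [ -90.      13.751 -167.2  ] [-30.4229  11.851  -14.946   53.092    9.3688 137.6077]
1 hasp [ 0.5158 -0.1764  0.1999] [ -90.      27.502 -167.2  ] [-38.2038   4.3906 -25.7547  41.7157  21.032  132.3907]
1 hasp [ 0.4855 -0.1833  0.2041] [ -90.      41.253 -167.2  ] [-48.0981  -0.4821 -36.7119  30.6683  35.1796 126.5162]
1 hasp [ 0.4741 -0.1859  0.2025] [ -90.       46.4096 -167.2   ] [-52.1919  -1.2769 -40.7625  26.5695  41.0246 124.0803]
```

```bash
python3 -c "
import cv2,numpy as np
a=cv2.imread('pics/ov_top.png');b=cv2.imread('pics/ov_scene.png')
a=a[90:450,150:400]; a=cv2.resize(a,None,fx=1.5,fy=1.5); b=b[80:420,120:440]; b=cv2.resize(b,(376,400))
c=np.zeros((540,760,3),np.uint8); c[:a.shape[0],:a.shape[1]]=a; c[:400,a.shape[1]:a.shape[1]+376]=b
cv2.imwrite('pics/ov.png',c)"
```

```text
(no output)
```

View pics/ov.png

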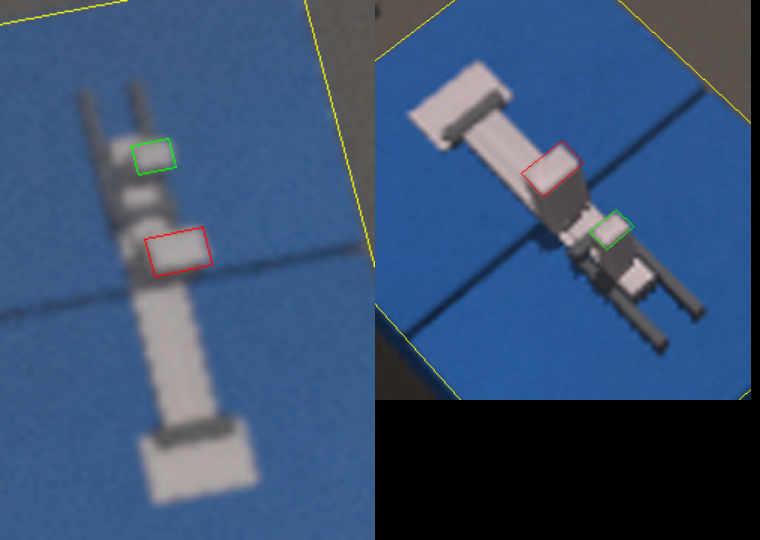

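The overlay fits both views to within about 1–2 mm: knob top at crop (153,156), block top at crop (178,251). Now I'll grasp the tab knob with the jaws along the box's y axis.

Run:
```python
from h import *
from rig import bot,claw,vision,state
P,o=tcp(W(47.5,0,110),0); bot.move_to(P,o)
p=vision.camera_params("wrist"); im=vision.read_camera("wrist"); cv2.imwrite("pics/w1.png",im)
print(state()["time"],proj(p,W(46.5,0,46.5)),proj(p,W(5,0,48)))
P,o=tcp(W(47.5,0,35),0); print(bot.movel(P,feed=0.08,max_force=12))
claw.gripper_to(0.0)
s=state(); print(s["time"],s["finger_gap"],s["eef_pos"],s["wrist_force"])
for n in("top","scene"): cv2.imwrite(f"pics/{n}1.png",vision.read_camera(n))
```

```text
3.1583 [278.8966 233.9287] [278.9438 172.6241]
False
4.8917 0.015200600665867762 [ 0.6018 -0.1573  0.1613] [ 0.3099 -2.7185  3.0507]
```

View pics/w1.png

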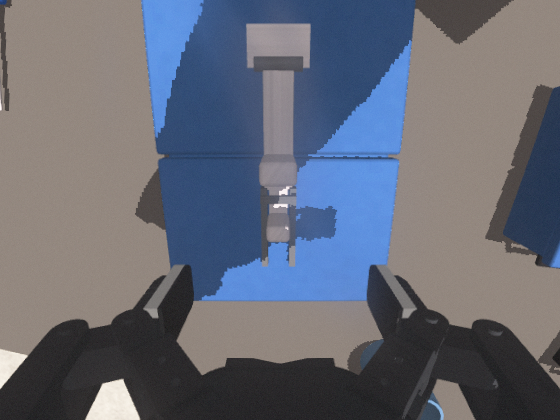

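View pics/scene1.png

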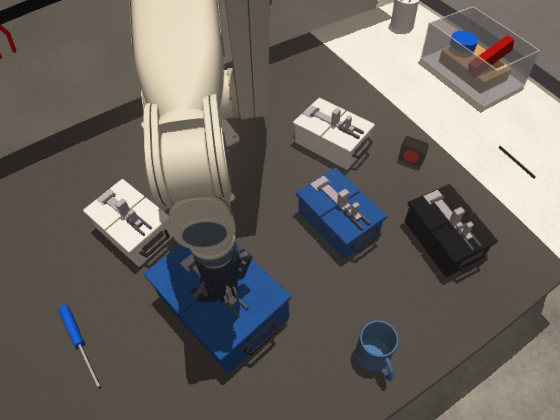

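In the wrist picture the knob is at (278,230) and the block at (278,170), which matches the prediction. The scene picture shows the gripper over the larger box. The finger gap of 15.2 mm fits the 16 mm knob, so it is gripped. Now I'll slide it along +x.

Run:
```python
from h import *
from rig import bot,claw,vision,state
x=47.5
P,o=tcp(W(x+29,0,35),0); print(bot.movel(P,feed=0.04,max_force=25))
s=state(); print(s["time"],s["finger_gap"],s["eef_pos"],s["wrist_force"], RB.T@(s["eef_pos"]-C)*1000)
bot.hold(0.2); claw.gripper_to(0.05)
s=state(); P=np.array(s["eef_pos"]); P[2]+=0.075; bot.movel(P)
p=vision.camera_params("wrist"); cv2.imwrite("pics/w2.png",vision.read_camera("wrist"))
print(state()["time"],state()["wrist_force"],[proj(p,W(a,0,46.5)) for a in(46.5,75)])
```

```text
False
5.8667 0.014816871342190983 [ 0.6283 -0.1513  0.1612] [-10.023   -7.3953   7.9912] [ 74.7369  -0.4294 161.2444]
7.2 [-0.006   0.3643 -0.5763] [array([279.227 , 192.5696]), array([279.2159, 234.3639])]
```

View pics/w2.png

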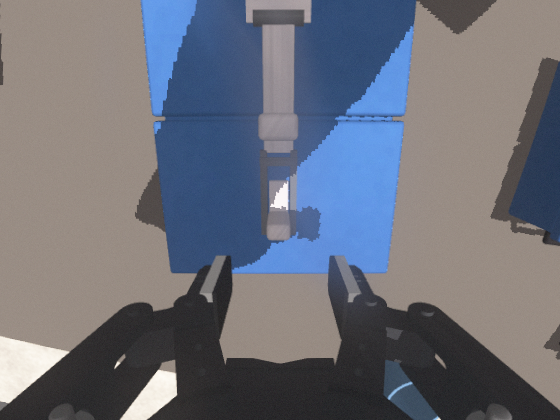

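Run:
```python
from h import *
im=cv2.imread("pics/w2.png")[95:260,220:340]
im=cv2.convertScaleAbs(im,alpha=1.6,beta=20)
cv2.imwrite("pics/w2c.png",cv2.resize(im,None,fx=3.6,fy=3.6,interpolation=cv2.INTER_CUBIC))
```

```text
(no output)
```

View pics/w2c.png

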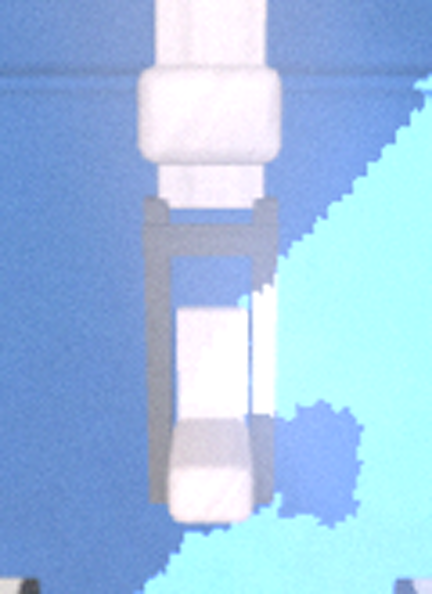

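The knob top is at about picture (278.5,232), which puts it at box x ≈ 73 mm, so the tab has slid about 26 mm. A clear gap shows between the hasp end and the tongue. Now the hasp.

Run:
```python
from h import *
from rig import bot,claw,vision,state
K=0.7
P,o=tcp(W(5,0,110),0); bot.movel(P,o)
P,o=tcp(hasp(0),0); print(bot.movel(P,o,feed=0.08,max_force=12))
claw.gripper_to(0.0); s=state(); print(s["time"],s["finger_gap"],s["wrist_force"])
for t in np.arange(0.12,1.33,0.12):
    P,o=tcp(hasp(t),K*t)
    hit=bot.movel(P,o,feed=0.05,max_force=45)
    s=state(); print(round(t,2),hit,round(s["time"],2),s["wrist_force"],s["finger_gap"])
    if hit: break
for n in("top","scene"): cv2.imwrite(f"pics/{n}3.png",vision.read_camera(n))
```

```text
False
9.2833 0.02278872482563513 [-0.2406 -4.1136  5.018 ]
0.12 False 9.62 [ 3.3291 -2.3652 -2.5958] 0.02271969972550009
0.24 False 9.95 [ 4.9618 -4.3308 -5.8326] 0.02322907428015536
0.36 False 10.29 [ 4.467  -4.9106 -4.8229] 0.02320055356287554
0.48 False 10.63 [ 4.4948 -4.0127 -4.9994] 0.023278631804471584
0.6 False 10.97 [ 3.9258 -4.8223 -6.4803] 0.02282223910315532
0.72 False 11.32 [ 5.6771 -5.4273 -7.1193] 0.02323817114166996
0.84 False 11.66 [ 3.9582 -4.3087 -7.3145] 0.022627614651274677
0.96 False 12.0 [ 5.5213 -4.5978 -7.3245] 0.023174069133695675
1.08 False 12.34 [ 7.0924 -5.2912 -7.9239] 0.022804591553884167
1.2 False 12.68 [ 6.6758 -4.7933 -8.8515] 0.02298045827506963
1.32 False 13.03 [ 7.9774 -4.566  -9.4248] 0.0232236248352101
```

```bash
python3 -c "
import cv2
im=cv2.imread('pics/scene3.png')[180:380,90:340]; cv2.imwrite('pics/s3c.png',cv2.resize(im,None,fx=3,fy=3))"
```

```text
(no output)
```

View pics/s3c.png

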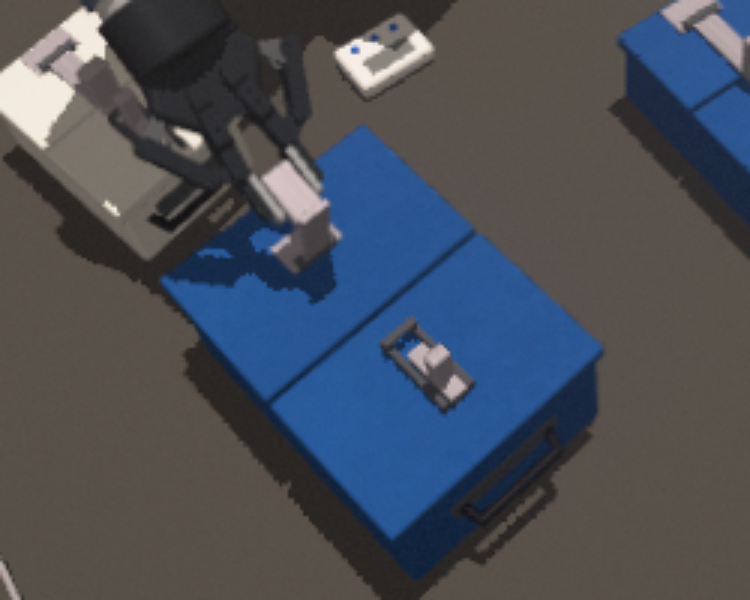

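The scene crop shows the hasp held nearly upright at (310,205) with its shadow on the lid, and the tab slid back at (435,365). Now I'll release, back off along the tool axis and check.

Run:
```python
from h import *
from rig import bot,claw,vision,state
claw.gripper_to(0.06)
s=state(); R=Ro.from_euler('xyz',s["tcp_rot"],degrees=True).as_matrix()
P=np.array(s["eef_pos"])-R[:,1]*0.07; print(bot.movel(P,feed=0.08))
P[2]+=0.12; bot.movel(P)
P,o=tcp(np.array([0.40,0.0,0.32]),0); 
try: bot.move_to(P,[-90,0,0])
except bot.IKError as e: print(e)
bot.hold(0.3); s=state(); print(s["time"],s["eef_pos"],s["wrist_force"])
for n in("top","scene"): cv2.imwrite(f"pics/{n}4.png",vision.read_camera(n))
im=cv2.imread('pics/scene4.png')[160:380,130:400]; cv2.imwrite('pics/s4c.png',cv2.resize(im,None,fx=2.7,fy=2.7))
p=vision.camera_params("scene")
# predicted block-top centre & tab top for several angles
for t in(1.1,1.2,1.32):
    a=np.arctan2(44.5,70)+t; r=np.hypot(44.5,70)
    print(t,(proj(p,W(-65+r*np.cos(a),0,3.5+r*np.sin(a)))-[130,160])*2.7)
print([(proj(p,W(x,0,46.5))-[130,160])*2.7 for x in(46.5,73,75)])
```

```text
False
17.0167 [ 0.3999 -0.0006  0.326 ] [ 0.7747 -0.2576 -0.4008]
1.1 [148.6833 218.144 ]
1.2 [142.3843 212.2638]
1.32 [135.3966 206.2317]
[array([259.9668, 347.5173]), array([284.0743, 371.7003]), array([285.9204, 373.5481])]
```

View pics/s4c.png

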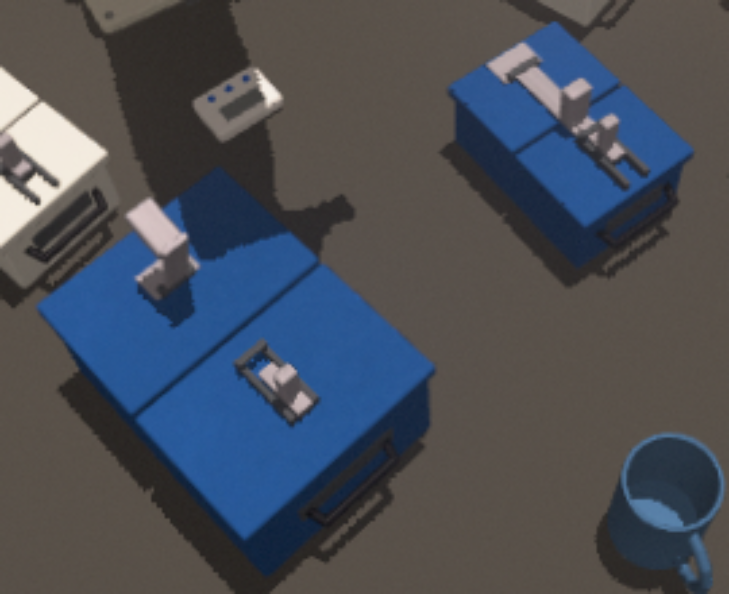

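View pics/top4.png

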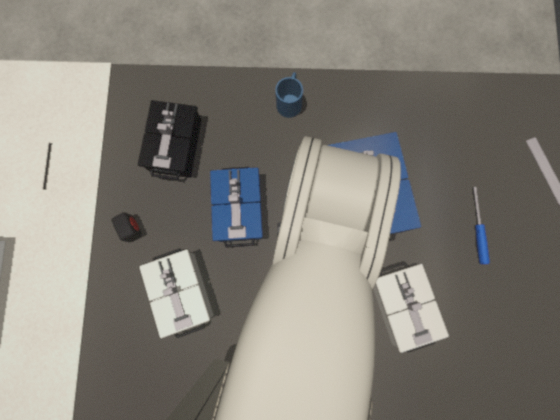

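The scene crop shows the hasp standing at about (155,230) at roughly 1.3 rad with nothing touching it. The tab is at (287,372), where a 26–28 mm slide should put it. The smaller box's catch at (590,110) is unchanged. The top view is partly blocked by the raised arm.

Run:
```python
from rig import bot
bot.close_job()
```

```text
the job is handed in; nothing more can be done
```

The larger blue toolbox is unlatched and the job is handed in; the simulator gave no verdict. I gripped its tab knob and slid it along +x, then swung the hasp about its hinge to 1.32 rad. I let go, backed the arm clear and handed in just after about 17 s of the 43 s allowed.

- **Tab:** the knob stands about 26–27 mm back from where it started, and the pictures show a clear gap between the tongue and the hasp end.
- **Hasp:** it stands by itself at about 1.3 rad, judged against predicted positions in the scene picture.
- **Smaller toolbox:** its catch looks unchanged, judged by eye only.
- **Forces:** the force on the tool stayed under about 15 N at every reading. The arm was clear of everything, with about 1 N of residual reading.
- **Checks that failed or disagreed:** none disagreed. In the last top view the raised arm hid most of the larger box, so its final state was confirmed only in the scene camera.

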